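# Load a chimney-cake roller and index the butter carousel

## Task

Take the waiting chimney-cake roller (thick wooden barrel with steel spindle ends) off its slanted stand and lay it level in the empty pair of V-rests at the front of the butter carousel; set it down, do not drop it. Then index the carousel one position anticlockwise (seen from above) so that this roller clicks home under the spray head and the roller that was there moves on, still in its rests. Turn it no other way and no further, and leave the other things on the bench where they are.

Things in the scene. Friction and masses are not known exactly. Their poses are not given: they have to be found in the camera images.
- roller_mid (a point): Centre of the waiting roller: wooden barrel 46 mm in diameter, 116 mm long, on a 14 mm steel spindle standing out 26 mm at each end (168 mm over all, 0.2 to 0.42 kg). x lies along the spindle; it may go either way round. At the start it lies on a slanted stand, spindle 32 degrees from level, high end away from the robot; lift it out at right angles to its spindle.
- stand_a_mid (a point): Slanted stand of the roller, sheet steel, fixed, base 200 x 76 mm: the point 108 mm above its base where the roller's centre lies at the start. Its x is level, from low to high end. Two V-rests like the carousel's hold the spindle, a plate stops its low end; between the rests the barrel's sides are free, and 25 mm under the barrel runs a bar 26 mm wide.
- load_rest (a point): Where a roller's centre lies when seated in the front (loading) station of the carousel: fixed, 130 mm above the bench, 108 mm from the carousel's axis. Carousel axes: z up, +x from here to the axis, -y to the spray head's side. The spindle lies along y here. The deck is 27 mm below the seated barrel, 23 mm at a low rail.
- near_v (a point): The middle of one V-rest of the front station at the start, on the seated spindle's axis, 67 mm along +y from load_rest; its partner is 67 mm along -y. 90 degree Vs, 8 mm thick, open 42 mm at the top, tops 11 mm above the spindle's axis. The barrel goes between them with 5 mm of play at each end, the spindle ends lie in the Vs. All four stations are alike. Turns with the deck.
- spray_rest (a point): Where a roller's centre lies in the station under the spray head: fixed, a quarter turn anticlockwise from load_rest, 130 mm above the bench. Axes as load_rest; the spindle lies along x here.
- nozzle (a point): Tip of the brass nozzle, 207 mm above the bench, over the middle of spray_rest. The spray head above it is 46 mm wide along x and 50 mm along y, its underside 243 mm above the bench; an arm at 262 mm carries it from the column (32 mm thick) on the -y side, 255 mm from the axis, with a hopper 122 mm wide on top.
- exit_rest (a point): Where a roller's centre lies in the station opposite the front one: fixed, a quarter turn anticlockwise from spray_rest. Axes as load_rest; the spindle lies along y here.
- roller_done_mid (a point): Centre of the second, identical roller, which at the start lies level in the rests under the spray head. x lies along its spindle.
- axis (a point): Carousel axis at the deck's top face, 80 mm above the bench; fixed. The deck is a steel disc 350 mm in diameter. Axes as load_rest.
- peg (a point): Grip point, 175 mm above the bench, of the hand peg that at the start stands at the near left, an eighth of a turn clockwise from the front station. Turns with the deck. Four such pegs stand upright on the deck's rim between the stations, 163 mm from the axis: black sleeve 24 mm in diameter from 135 to 201 mm above the bench (seated barrels' tops: 153 mm).
- deck (a joint): Turning angle of the deck, rad, 0 at the start, growing anticlockwise seen from above. A spring detent holds it at every quarter turn (0, 1.571): leaving a detent takes about 3 N at a peg, less further on; well past half-way (from about 1.0) the deck is drawn on and drops into the next detent by itself. Moderate drag, no ratchet.
- stand_b: The other slanted stand, alike and fixed, holding the plain dowel pin. Origin under its middle, on the bench; x is level, from low to high end.
- dowel: Plain thin wooden rolling pin, 26 mm in diameter and 180 mm long, without spindle ends, lying in the other stand. Origin at its centre. Not wanted; leave it.
- scoop: Aluminium flour scoop, 225 x 80 x 50 mm, loose. Origin on the bench near its middle. Leave it.
- scraper: Bench scraper lying flat: steel blade 100 x 120 mm with a wooden grip 20 mm thick, loose. Origin under the blade. Leave it.
- bowl: Red bowl, 150 mm wide and 70 mm high, loose. Origin under its middle. Leave it.
- jar: Glass jar with a white lid, 80 mm wide and 120 mm high, loose. Origin under its middle. Leave it.
Things that resemble listed ones, but are neither listed nor needed, are in the scene too. Leave any purple look-alike of the part that bears roller_mid alone.

How it is judged (in metres and radians):
On the way, in this order (a step that is already met when the one before it is completed fails the run):
1. the roller lies level and released in the front V-rests, the carousel still in its first detent (distance between roller_mid and load_rest below 0.009 m and angle between roller_mid's own x axis and vertical between 1.531 and 1.611 rad and angle between the x axis of roller_mid and the y axis of load_rest, either way round below 0.06 rad and value of joint deck between -0.08 and 0.08 rad and contact force between the fingers and roller below 0.1 N), for 0.3 s.
2. the carousel is in its next detent, one quarter turn anticlockwise (value of joint deck between 1.5 and 1.64 rad), for 0.3 s.
At the end, for the whole second after the job is handed in: The deck rests in its next detent (1.50 to 1.64 rad). The loaded roller lies level (within 0.04 rad) in the rests under the spray head, its centre within 9 mm of spray_rest and its spindle within 0.06 rad of the station's line; the second roller lies likewise at exit_rest. All at rest (all of step 2 and distance between roller_mid and spray_rest below 0.009 m and angle between roller_mid's own x axis and vertical between 1.531 and 1.611 rad and angle between the x axis of roller_mid and the x axis of spray_rest, either way round below 0.06 rad and distance between roller_done_mid and exit_rest below 0.009 m and angle between roller_done_mid's own x axis and vertical between 1.531 and 1.611 rad and angle between the x axis of roller_done_mid and the y axis of exit_rest, either way round below 0.06 rad and velocity of joint deck between -0.05 and 0.05 rad/s and linear speed of each of roller, roller_done below 0.02 m/s); the robot touches nothing.
It fails at once if the roller is dropped: it moves faster than 0.35 m/s while the fingers do not hold it (linear speed of roller above 0.35 m/s and contact force between the fingers and roller below 0.1 N).
It fails at once if the carousel is turned clockwise by more than 0.3 rad (value of joint deck below -0.3 rad).
It fails at once if the carousel is turned more than 0.35 rad past the next detent (value of joint deck above 1.92 rad).
It fails at once if a bystander is moved by more than 30 mm (distance of any of scoop, scraper, bowl, jar, dowel from where it was at the start of the episode above 0.03 m).
It also fails if it takes over 61 s, if anything falls off the work surface, if the arm or the gripper's body presses on something with over 40 N, if the wrist force passes 120 N, or if a joint passes its speed limit or range.

## Robot

A 6-joint arm with a two-finger parallel gripper is mounted at the origin on the work surface. World frame = base frame: x ahead of the robot, y to its left, z up, the work surface at z = 0. Lengths are in mm, angles in rad, forces in N, time in s.
With the tool pointing down it reaches from about 250 to 725 mm from the base axis. Payload 9.7 kg.
Tool frame: the origin (TCP) lies midway between the tips of the shut fingers; the grasp point (between the pads) lies 19 mm behind it; z points along the fingers, y is the direction in which the jaws open and shut (so a half turn about z gives the same grasp; the last joint's range is limited). The gripper opens to 85 mm and grips with 20 to 120 N. Pads are 22 mm wide; open, the fingers measure 114 mm over their backs; the gripper's body (76 mm by 85 mm) begins 54 mm behind the grasp point. The pads swing forward as they close: fully open they stand 13 mm farther back than shut.
Start: joints at [-1.158, 0.087, 0.176, 1.66, 0, 1.571], TCP at [220.644, -503.799, 231.284] pointing down, gripper open.
Joint ranges: [-3.13, 3.13], [-0.85, 1.81], [-1.15, 1.24], [-2.2, 2.28], [-1.44, 1.52], [-3.14, 3.14]. Speed limits (rad/s): [2.22, 2.22, 2.57, 3.14, 3.14, 3.14].

## Interface

Orientations are given as a unit quaternion [w, x, y, z].
In Python, from workcell import r, camera, camera_model, job, regions_of, tip_of gives the robot as it stands.
- The arm moves only by the tool apply_moves, never from a script. Its argument "commands" is a list of rows, each a list of 6 numbers: the shift along the world's x, y, z in units of 25 mm (1.0 is 25 mm), then the turn, a rotation vector about the world's x, y, z in degrees. In form: [[dx, dy, dz, rx, ry, rz], ...]. A call has exactly 8 rows; each row is the pose to reach, as a shift and turn from the pose commanded when the call began; what a row does not reach only later rows make up. A row lasts 1/12 s, in which the tool goes at most 41.7 mm and 7.16 degrees, less where a joint would pass 70% of its speed; a pose out of reach is approached as far as the arm can. A call with a gripper value outside its range is refused whole. "grip" is the opening, from 0 (shut) to 1 (fully open), set as the call begins (left out, the last holds). The fingers move at their own pace and stop on an object; "force" is the grip in N (left out, the last holds). Time passes only in rows, so rows that repeat a pose let the fingers close, or fill a call up. It gives the time, the measured TCP pose, the force and the opening at its end, in the units of the state.
- r.get_state(): the state, without advancing time (a new reading comes with each control period).
- camera(name): name is "scene" or "top" or "wrist"; returns the picture (420x560x3 uint8, red, green, blue); there is no depth.
- camera_model(name): a dict with "intrinsics" (3x3 intrinsics, pixels), "rvec" (rotation vector, rad) and "tvec" (3), from world to camera coordinates, as OpenCV has them; the wrist camera has in their place "mount" (4x4, takes a point from camera to tool coordinates, whose origin is the TCP and whose axes are the flange's). Camera axes: x right, y down, z forward; pixel columns grow to the right and rows downward; lengths in mm; the calibration is good to about 2 mm. A picture is of the moment at which its call begins: read the wrist's pose just before it. camera_model takes no time and is no camera call.
- job.hand_in(): hands the job in, once; it reports no verdict.
Trained networks look in the newest picture that a camera, given by its name, has taken for a name from the list of things; names that differ only in an ending like _2 or _b are one class to them, and where a whole thing is asked for, a point or a joint stands for the part that bears it (a point fixed in the world has none). Each returns a list of dicts, best first, with "confidence" (0 to 1); they miss things now and then, are a little off and sometimes report something else, mostly with a low value. They report only what shows in the picture. A call takes as long as a camera call. They do not tell look-alikes from the thing itself.
- regions_of(query, camera): "mask" (420x560 bool, what is visible of it).
- tip_of(query, camera): "at" ([x, y, z] in mm, in world coordinates, good to about 4 mm: a listed point, or the origin of a listed thing).
The state is a dict: "time_s": time; "qpos": joint angles; "dq": joint speeds; "joint_torque": joint torques, N m; "eef_pos": TCP position; "orientation": TCP orientation; "contact_force": force on the tool from outside, world axes, zero at the start; "wrist_torque": the same for the moment, N m; "opening": finger opening in mm.
Only numpy, scipy, OpenCV 4.12 (cv2) and the standard library are available. Lean on these libraries where they do the work, as an engineer would, in place of code of your own. Each camera call takes 0.05 s, during which the arm holds its last target.

## Working session

There is one attempt and no reset: what is moved stays moved. The work goes in short steps, Python scripts to look and compute and a tool call to move; the robot and the scene stay as the last step left them, time stands still between calls to the robot, and variables do not carry over. Pictures are saved under pics/ and viewed, and the job is handed in when it is done.

Besides the shell and the picture viewer there is one more tool, called as a command line: name --pt "numbers of a row" for each row, then --argument value for the rest. apply_moves: Moves the arm, as the interface text tells. Its arguments: {"type":"object","properties":{"commands":{"type":"array","items":{"type":"array","items":{"type":"number"}}},"grip":{"type":"number"},"force":{"type":"number"}},"required":["commands"]}

```bash
ls; mkdir -p pics; python3 - <<'E'
from workcell import r,camera,camera_model,job,regions_of,tip_of
import cv2,numpy as np
s=r.get_state();print(s)
for n in("scene","top","wrist"):
    im=camera(n);cv2.imwrite(f"pics/{n}0.png",im[:,:,::-1]);print(n,camera_model(n))
for c in("scene","top"):
  for q in("roller_mid","stand_a_mid","load_rest","near_v","spray_rest","nozzle","exit_rest","roller_done_mid","axis","peg","stand_b","dowel"):
    print(c,q,[(np.round(d["at"],0).tolist(),round(d["confidence"],2)) for d in tip_of(q,c)])
print(r.get_state()["time_s"])
E
```

```text
pics
{'time_s': 0.0, 'qpos': array([-1.15799326e+00,  8.74710464e-02,  1.75106859e-01,  1.65981374e+00,
       -3.50142821e-05,  1.57083765e+00]), 'dq': array([-0.00046772,  0.00136116, -0.00094013, -0.0010125 , -0.00087582,
       -0.00105489]), 'joint_torque': array([-2.40664249e-04, -5.20392537e+01,  4.64802217e+01,  1.62716402e-02,
        4.29354003e-06, -1.74083630e-05]), 'eef_pos': array([ 220.54118791, -503.58052657,  230.56305321]), 'orientation': array([-6.72546129e-04,  9.78778716e-01,  2.04918883e-01, -1.58721345e-04]), 'contact_force': array([ 0.42441062, -0.50231013,  0.28623076]), 'wrist_torque': array([0.02674242, 0.05193478, 0.02483963]), 'opening': 85.47314827950292}
scene {'intrinsics': array([[455.70973743,   0.        , 283.24368336],
       [  0.        , 455.70973743, 214.4108147 ],
       [  0.        ,   0.        ,   1.        ]]), 'rvec': array([ 1.27755838,  2.54712037, -0.65395885]), 'tvec': array([ 257.37946767, -279.33178479, 1542.16151755])}
top {'intrinsics': array([[433.33179637,   0.        , 279.86755472],
       [  0.        , 433.33179637, 210.43
[... 1393 characters left out ...]
 109.0], 0.96), ([160.0, 301.0, 23.0], 0.75), ([467.0, -99.0, 131.0], 0.68)]
top stand_a_mid [([442.0, 215.0, 107.0], 0.91)]
top load_rest [([476.0, -163.0, 126.0], 0.78), ([374.0, 41.0, -6.0], 0.56)]
top near_v [([469.0, -96.0, 132.0], 0.62)]
top spray_rest [([601.0, -256.0, 131.0], 0.68)]
top nozzle [([599.0, -257.0, 205.0], 0.81), ([451.0, -56.0, 176.0], 0.61)]
top exit_rest [([692.0, -136.0, 125.0], 0.73)]
top roller_done_mid [([603.0, -254.0, 132.0], 0.89)]
top axis [([584.0, -151.0, 79.0], 0.62), ([443.0, 213.0, 108.0], 0.35)]
top peg [([452.0, -52.0, 175.0], 0.82)]
top stand_b [([443.0, 368.0, -1.0], 0.64), ([604.0, -256.0, 130.0], 0.27)]
top dowel [([446.0, 371.0, 118.0], 0.67)]
1.35
```

```bash
python3 - <<'E'
import cv2,numpy as np
for n in("scene","top"):
    im=cv2.imread(f"pics/{n}0.png");cv2.imwrite(f"pics/{n}0b.png",cv2.resize(im,(800,600),interpolation=cv2.INTER_CUBIC))
E
```

```text
(no output)
```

View pics/scene0b.png

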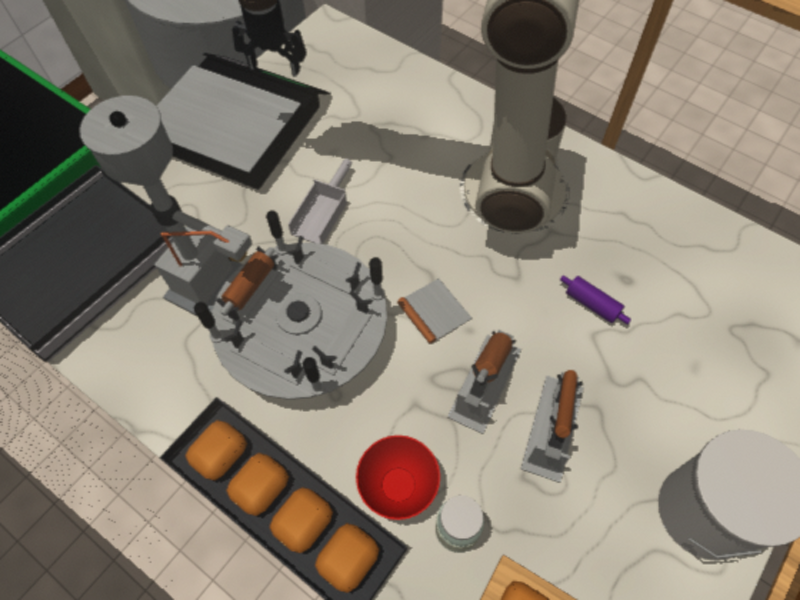

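View pics/top0b.png

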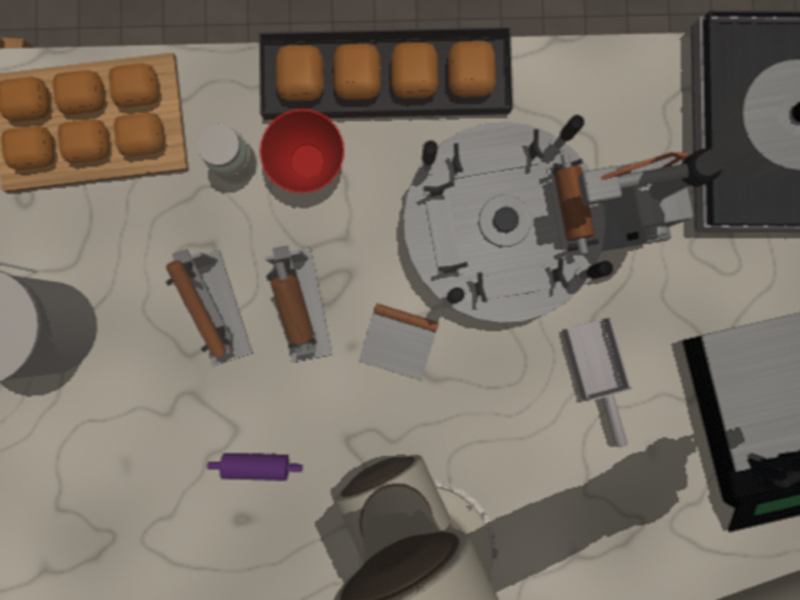

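Candidates in the top view (800x600): a thick barrel with steel ends on a stand at (292,308), a thin plain pin at (195,310), a purple roller on the bench at (255,467), and the second roller under the spray head at (574,203). The one at (292,308) fits the description: thick, with spindle ends, on a slanted stand and not purple. I'll check it in a crop and fit the geometry.

```bash
cat > h.py <<'E'
import numpy as np,cv2
from scipy.spatial.transform import Rotation as R
from scipy.optimize import least_squares
from workcell import r,camera,camera_model,job,regions_of,tip_of
def proj(P,n,st=None):
    m=camera_model(n);K=m["intrinsics"];P=np.atleast_2d(np.asarray(P,float))
    if n=="wrist":
        q=st["orientation"];Rt=R.from_quat([q[1],q[2],q[3],q[0]]).as_matrix()
        M=m["mount"];T=(P-st["eef_pos"])@Rt; C=(T-M[:3,3])@M[:3,:3]
    else:
        C=P@cv2.Rodrigues(m["rvec"])[0].T+m["tvec"]
    p=C@K.T;return p[:,:2]/p[:,2:]
def cyl(c,d,rad,L,n,st=None):
    d=d/np.linalg.norm(d);u=np.cross(d,[0.3,0.2,1]);u/=np.linalg.norm(u);v=np.cross(d,u)
    t=np.linspace(0,2*np.pi,40)
    pts=np.concatenate([c+s*L/2*d+rad*(np.cos(t)[:,None]*u+np.sin(t)[:,None]*v) for s in(-1,1)])
    return cv2.convexHull(proj(pts,n,st).astype(np.float32))[:,0]
def rmask(c,d,n,st=None):
    m=np.zeros((420,560),np.uint8)
    for rad,L in((23,116),(7,168)):
        cv2.fillConvexPoly(m,np.round(cyl(c,d,rad,L,n,st)*16).astype(np.int32),1,shift=4)
    return m>0
E
python3 - <<'E'
from h import *
ms={}
for c in("scene","top"):
    im=camera(c)
    rs=regions_of("roller_mid",c)
    for x in rs:
        m=x["mask"];ys,xs=np.where(m);print(c,round(x["confidence"],2),xs.mean().round(),ys.mean().round(),m.sum())
    p=proj([[444,213,108]],c)[0]
    g=[x["mask"] for x in rs if np.hypot(*(np.argwhere(x["mask"]).mean(0)[::-1]-p))<15]
    if g: ms[c]=g[0]
    if c=="top":
        x,y=p.astype(int);cv2.imwrite("pics/crop1.png",cv2.resize(im[y-50:y+50,x-100:x+60,::-1],(800,500),interpolation=cv2.INTER_CUBIC))
np.savez("ms.npz",**ms)
def mom(m):
    ys,xs=np.where(m);C=np.cov(xs,ys);return np.r_[xs.mean(),ys.mean(),0.5*np.arctan2(2*C[0,1],C[0,0]-C[1,1])]
def D(az,el):return np.array([np.cos(az)*np.cos(el),np.sin(az)*np.cos(el),np.sin(el)])
best=None
from scipy.optimize import minimize
def cost(p):
    return -sum((rmask(p[:3],D(p[3],np.radians(p[4])),c)&ms[c]).sum()/(rmask(p[:3],D(p[3],np.radians(p[4])),c)|ms[c]).sum() for c in ms)
for az in(10,16):
    o=minimize(cost,[444,213,108,np.radians(az),32],method="Nelder-Mead",options=dict(initial_simplex=np.array([444,213,108,np.radians(az),32])+np.vstack([np.zeros(5),np.diag([5,5,5,.1,5])])))
    print(o.x[:3].round(1),np.degrees(o.x[3]),o.x[4],o.fun)
# carousel fit
tips=[("l",479,-166),("l",476,-163),("n",468,-95),("n",469,-96),("s",600,-252),("s",601,-256),("s",600,-256),("s",599,-257),("s",603,-254),("e",695,-127),("e",692,-136),("a",580,-150),("a",584,-151),("p",452,-54),("p",452,-52)]
s=163/2**.5
loc=dict(l=(-108,0),n=(-108,67),s=(0,-108),e=(108,0),a=(0,0),p=(-s,s))
f=lambda q:np.concatenate([q[:2]+np.array([[np.cos(q[2]),-np.sin(q[2])],[np.sin(q[2]),np.cos(q[2])]])@loc[k]-[x,y] for k,x,y in tips])
o=least_squares(f,[584,-148,.15],loss="soft_l1");print(o.x,np.degrees(o.x[2]));print(f(o.x).reshape(-1,2).round(1).tolist())
E
```

```text
scene 0.92 416.0 209.0 601
scene 0.65 173.0 197.0 789
scene 0.63 346.0 248.0 517
scene 0.52 174.0 192.0 16537
scene 0.3 278.0 334.0 2738
top 0.59 204.0 215.0 999
top 0.59 419.0 258.0 2236
top 0.56 177.0 326.0 1002
top 0.33 211.0 105.0 2656
top 0.23 137.0 216.0 836
[437.8 214.6 108.5] 9.989896774657455 41.573038957952875 -1.7892188011791679
[439.7 214.9 112.8] 9.552443573941147 41.62839449047153 -1.7831688825262724
[ 5.84352952e+02 -1.48923207e+02  1.48025044e-01] 8.481210300195638
[[-1.5, 1.1], [1.5, -1.9], [-0.3, -3.6], [-1.3, -2.6], [0.3, -3.7], [-0.7, 0.3], [0.3, 0.3], [1.3, 1.3], [-2.7, -1.7], [-3.8, -6.0], [-0.8, 3.0], [4.4, 1.1], [0.4, 2.1], [1.4, 2.1], [1.4, 0.1]]
```

View pics/crop1.png

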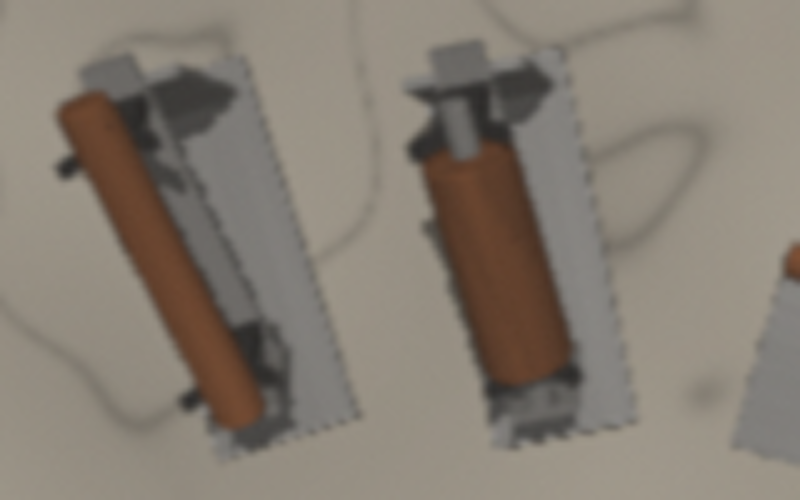

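apply_moves --pt "0 1 0.5 0 0 5" --pt "0.3 2.5 1 0 0 12" --pt "0.6 4 1.5 0 0 19" --pt "1 5.5 2 0 0 26" --pt "1.3 7 2.4 0 0 33" --pt "1.6 8.5 2.6 0 0 40" --pt "1.9 10 2.8 0 0 47" --pt "2.2 11.5 3 0 0 54" --grip 1

```text
time_s: 2.22
eef_pos: [275.4, -214.7, 306.8]
orientation: [0.0, 0.777, 0.629, 0.0]
contact_force: [1.5, -0.0, -0.5]
opening: 85.5
```

The crop confirms it: the right-hand object is a thick barrel with a steel spindle end at crop (460,125), and the left one is a thin plain pin. Next I check the wrist joint direction and get a wrist view of the roller.

```bash
python3 - <<'E'
from h import *
s=r.get_state();print(s["qpos"].round(3));q=s["orientation"];m=R.from_quat([q[1],q[2],q[3],q[0]]).as_matrix();print(m.round(2),np.degrees(np.arctan2(m[1,0],m[0,0])))
E
```

```text
[-0.662 -0.338 -0.055  1.853  0.     1.119]
[[ 0.21  0.98  0.  ]
 [ 0.98 -0.21 -0.  ]
 [-0.    0.   -1.  ]] 77.95509248992126
```

apply_moves --pt "0.3 1.4 0 0 0 7" --pt "0.6 2.8 0 0 0 14" --pt "1 4.2 0 0 0 21" --pt "1.4 5.6 0 0 0 28" --pt "1.8 7 0 0 0 35" --pt "2.2 8.4 0 0 0 42" --pt "2.6 9.8 0 0 0 49" --pt "3 11 0 0 0 56"

```text
time_s: 2.88
eef_pos: [350.5, 61.0, 306.6]
orientation: [0.0, 0.39, 0.921, 0.0]
contact_force: [0.4, -1.6, 0.3]
opening: 85.3
```

```bash
cat >> h.py <<'E'
def tgt(az_x,az_h,tilt):
    # tool x azimuth along -h or h ; tool z tilted forward along h
    h=np.array([np.cos(az_h),np.sin(az_h),0]);z=np.sin(tilt)*h-np.cos(tilt)*np.array([0,0,1.])
    d=np.cos(tilt)*h+np.sin(tilt)*np.array([0,0,1.])
    x=d if np.cos(az_x-az_h)>0 else -d
    return np.column_stack([x,np.cross(z,x),z])
def Rs(s):
    q=s["orientation"];return R.from_quat([q[1],q[2],q[3],q[0]]).as_matrix()
def rel(s,Pt,Rt):
    return ((np.asarray(Pt)-s["eef_pos"])/25).round(3),np.degrees(R.from_matrix(Rt@Rs(s).T).as_rotvec()).round(2)
E
python3 - <<'E'
from h import *
s=r.get_state();print(s["qpos"].round(3),s["eef_pos"])
az=np.radians(12);Rt=tgt(az+np.pi,az,np.radians(32));n=-Rt[:,2];C=np.array([443,213.5,108])
print(rel(s,C+120*n,Rt),n)
E
```

```text
[ 0.172 -0.323 -0.044  1.849  0.     0.974] [350.53192021  60.9941002  306.58406398]
(array([ 1.211,  5.571, -3.873]), array([ -9.79, -31.88,  56.37])) [-0.51833926 -0.11017641  0.8480481 ]
```

apply_moves --pt "0.1 0.8 0 -1.04 -3.4 6" --pt "0.3 1.6 -0.3 -2.09 -6.8 12" --pt "0.5 2.4 -0.7 -3.1 -10.2 18" --pt "0.6 3.1 -1.1 -4.2 -13.6 24" --pt "0.8 3.8 -1.5 -5.2 -17 30" --pt "0.9 4.4 -1.9 -6.3 -20.4 36.1" --pt "1.1 5 -2.4 -7.3 -23.8 42.1" --pt "1.2 5.6 -2.8 -8.4 -27.2 48.1"

```text
time_s: 3.55
eef_pos: [380.6, 199.7, 235.8]
orientation: [0.239, -0.026, 0.97, 0.025]
contact_force: [-0.2, -0.4, 1.0]
opening: 85.4
```

```bash
python3 - <<'E'
from h import *
s=r.get_state();print(s["qpos"].round(3),s["eef_pos"])
im=camera("wrist")
for q in("roller_mid","stand_a_mid"):print(q,[(np.round(d["at"],1).tolist(),round(d["confidence"],2)) for d in tip_of(q,"wrist")])
rs=regions_of("roller_mid","wrist");print([(x["confidence"],x["mask"].sum()) for x in rs])
np.savez("w1.npz",im=im,pos=s["eef_pos"],ori=s["orientation"],ms=np.array([x["mask"] for x in rs]))
az=np.radians(12);C=np.array([443,213.5,108]);m=rmask(C,np.array([np.cos(az)*.848,np.sin(az)*.848,.53]),"wrist",s)
v=im[:,:,::-1].copy();cs,_=cv2.findContours(m.astype(np.uint8),0,1);cv2.drawContours(v,cs,-1,(0,255,0),1)
if rs: cs,_=cv2.findContours(rs[0]["mask"].astype(np.uint8),0,1);cv2.drawContours(v,cs,-1,(255,0,0),1)
cv2.imwrite("pics/w1.png",v)
Rt=tgt(az+np.pi,az,np.radians(32));n=-Rt[:,2];print(rel(s,C+120*n,Rt))
E
```

```text
[ 0.632 -0.657 -0.481  1.313 -0.225  0.529] [380.61113197 199.72223118 235.78402366]
roller_mid [([442.1, 211.0, 106.4], 0.7), ([719.0, 198.6, -1.0], 0.46)]
stand_a_mid []
[(0.79, np.int64(8268))]
(array([ 0.008,  0.022, -1.041]), array([-1.49, -4.53,  8.33]))
```

View pics/w1.png

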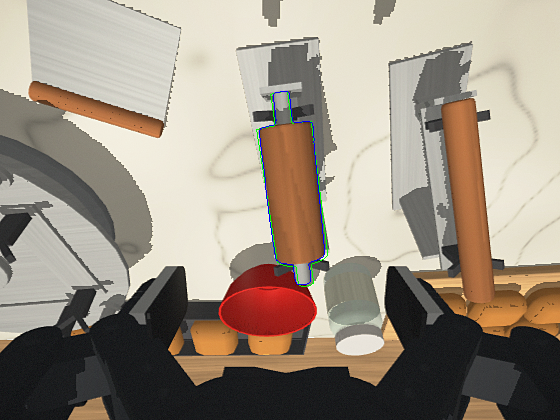

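The wrist picture shows the roller at about (293,195). The projected outline matches the mask to within 2 px; the bowl and jar are well behind it. I refine the fit and compute the rest of the pre-grasp.

```bash
cat > fit.py <<'E'
from h import *
from scipy.optimize import minimize
w=np.load("w1.npz");st=dict(eef_pos=w["pos"],orientation=w["ori"]);mw=w["ms"][0];ms=np.load("ms.npz")
def D(az,el):return np.array([np.cos(az)*np.cos(el),np.sin(az)*np.cos(el),np.sin(el)])
def iou(a,b):return (a&b).sum()/(a|b).sum()
def cost(p,wt):
    d=D(p[3]/50,np.radians(32 if len(p)<5 else p[4]));c=-4*iou(rmask(p[:3],d,"wrist",st),mw)
    return c-wt*sum(iou(rmask(p[:3],d,k),ms[k]) for k in ms)
for wt in(0,1):
  for el in(0,1):
    p0=[443,213,108,.2*50]+([32] if el else [])
    o=minimize(cost,p0,args=(wt,),method="Nelder-Mead",options=dict(initial_simplex=np.array(p0)+np.vstack([np.zeros(len(p0)),4*np.eye(len(p0))]),maxiter=600))
    print(wt,o.x[:3].round(1),np.degrees(o.x[3]/50).round(2),o.x[4:],o.fun)
E
python3 fit.py
```

```text
0 [444.8 213.3 104.5] 10.15 [] -3.9306634787806334
0 [445.3 213.2 103.9] 10.23 [33.09549702] -3.9376424031658472
1 [443.4 213.1 105.9] 10.16 [] -5.470590696888395Traceback (most recent call last):
  File "fit.py", line 12, in <module>
    o=minimize(cost,p0,args=(wt,),method="Nelder-Mead",options=dict(initial_simplex=np.array(p0)+np.vstack([np.zeros(len(p0)),4*np.eye(len(p0))]),maxiter=600))
    res = _minimize_neldermead(fun, x0, args, callback, bounds=bounds,
                               **options)
    fsim[k] = func(sim[k])
              ~~~~^^^^^^^^
    fx = function(np.copy(x), *(wrapper_args + args))
  File "fit.py", line 8, in cost
    return c-wt*sum(iou(rmask(p[:3],d,k),ms[k]) for k in ms)
                ~~~^^^^^^^^^^^^^^^^^^^^^^^^^^^^^^^^^^^^^^^^^
  File "fit.py", line 8, in <genexpr>
    return c-wt*sum(iou(rmask(p[:3],d,k),ms[k]) for k in ms)
                        ~~~~~^^^^^^^^^^^
  File "h.py", line 21, in rmask
    cv2.fillConvexPoly(m,np.round(cyl(c,d,rad,L,n,st)*16).astype(np.int32),1,shift=4)
                                  ~~~^^^^^^^^^^^^^^^^
  File "h.py", line 17, in cyl
    return cv2.convexHull(proj(pts,n,st).astype(np.float32))[:,0]
                          ~~~~^^^^^^^^^^
  File "h.py", line 6, in proj
    m=camera_model(n);K=m["intrinsics"];P=np.atleast_2d(np.asarray(P,float))
ValueError: time passes only in moves, steps and waits
```

```bash
sed -i 's/^def proj/_cm=camera_model\n_c={}\ndef camera_model(n):\n    if n not in _c:_c[n]=_cm(n)\n    return _c[n]\ndef proj/' h.py; python3 - <<'E'
from h import *
s=r.get_state()
az=np.radians(10.2);C=np.array([443.5,213.2,107]);Rt=tgt(az+np.pi,az,np.radians(32));n=-Rt[:,2];print(rel(s,C+65*n,Rt),n,s["eef_pos"],s["qpos"])
E
```

```text
(array([ 1.178,  0.343, -2.984]), array([-1.67, -4.73,  6.95])) [-0.52154421 -0.09384062  0.8480481 ] [380.14344075 198.5171978  236.71778331] [ 0.62942702 -0.65516031 -0.477167    1.31901573 -0.22400601  0.5347422 ]
```

apply_moves --pt "0.15 0.04 -0.4 -0.2 -0.6 0.9" --pt "0.3 0.09 -0.8 -0.4 -1.2 1.8" --pt "0.5 0.13 -1.2 -0.7 -1.9 2.8" --pt "0.7 0.2 -1.7 -1 -2.7 4" --pt "0.9 0.26 -2.2 -1.3 -3.6 5.3" --pt "1.05 0.3 -2.6 -1.5 -4.2 6.2" --pt "1.16 0.34 -2.96 -1.67 -4.73 6.95" --pt "1.16 0.34 -2.96 -1.67 -4.73 6.95"

```text
time_s: 4.42
eef_pos: [409.8, 206.2, 161.3]
orientation: [0.274, -0.085, 0.958, 0.024]
contact_force: [-0.1, -0.5, -0.7]
opening: 85.3
```

```bash
python3 - <<'E'
from h import *
s=r.get_state();print(s["qpos"].round(3))
im=camera("wrist");s=r.get_state()
rs=regions_of("roller_mid","wrist");print([(x["confidence"],x["mask"].sum()) for x in rs])
np.savez("w2.npz",im=im,pos=s["eef_pos"],ori=s["orientation"],ms=np.array([x["mask"] for x in rs]))
az=np.radians(10.2);C=np.array([443.5,213.2,107]);Rt=tgt(az+np.pi,az,np.radians(32));n=-Rt[:,2];m=rmask(C,Rt[:,0],"wrist",s)
v=im[:,:,::-1].copy();cs,_=cv2.findContours(m.astype(np.uint8),0,1);cv2.drawContours(v,cs,-1,(0,255,0),1)
if rs: cs,_=cv2.findContours(rs[0]["mask"].astype(np.uint8),0,1);cv2.drawContours(v,cs,-1,(255,0,0),1)
cv2.imwrite("pics/w2.png",v)
print(s["eef_pos"],rel(s,C-19*n,Rt))
E
cat > fit2.py <<'E'
from h import *
from scipy.optimize import minimize
V=[]
for f in("w1","w2"):
    w=np.load(f+".npz");V.append((dict(eef_pos=w["pos"],orientation=w["ori"]),w["ms"][0]))
def D(az,el):return np.array([np.cos(az)*np.cos(el),np.sin(az)*np.cos(el),np.sin(el)])
def iou(a,b):return (a&b).sum()/(a|b).sum()
def cost(p):
    d=D(p[3]/50,np.radians(p[4]));return -sum(iou(rmask(p[:3],d,"wrist",st),m) for st,m in V)
p0=[443,213,107,9,32]
o=minimize(cost,p0,method="Nelder-Mead",options=dict(initial_simplex=np.array(p0)+np.vstack([np.zeros(5),4*np.eye(5)]),maxiter=600))
print(o.x[:3].round(1),np.degrees(o.x[3]/50).round(2),o.x[4:],o.fun)
E
python3 fit2.py
```

```text
[ 0.603 -0.702 -0.679  1.079 -0.221  0.367]
[(0.85, np.int64(14440))]
[409.92020262 206.41341525 162.48632962] (array([ 1.74 ,  0.343, -2.864]), array([ 0.04, -0.04,  0.1 ]))
[445.  213.6 104.5] 10.31 [34.42435734] -1.9511643610966098
```

View pics/w2.png

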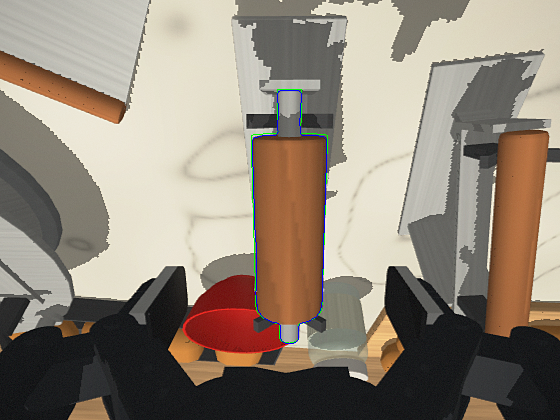

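apply_moves --pt "0.25 0.05 -0.4 0 0 0" --pt "0.5 0.09 -0.82 0 0 0" --pt "0.75 0.14 -1.22 0 0 0" --pt "1.0 0.18 -1.63 0 0 0" --pt "1.25 0.23 -2.04 0 0 0" --pt "1.5 0.27 -2.45 0 0 0" --pt "1.78 0.32 -2.9 0 0 0" --pt "1.78 0.32 -2.9 0 0 0"

```text
time_s: 5.18
eef_pos: [454.5, 214.8, 88.9]
orientation: [0.274, -0.085, 0.958, 0.024]
contact_force: [0.0, 0.3, -0.2]
opening: 85.3
```

apply_moves --pt "0 0 0 0 0 0" --pt "0 0 0 0 0 0" --pt "0 0 0 0 0 0" --pt "0 0 0 0 0 0" --pt "0 0 0 0 0 0" --pt "0 0 0 0 0 0" --pt "0 0 0 0 0 0" --pt "0 0 0 0 0 0" --grip 0 --force 60

```text
time_s: 5.85
eef_pos: [454.2, 216.4, 91.5]
orientation: [0.276, -0.087, 0.957, 0.026]
contact_force: [-3.8, 3.4, 4.0]
opening: 44.7
```

```bash
python3 - <<'E'
from h import *
s=r.get_state();im=camera("wrist");cv2.imwrite("pics/w3.png",im[:,:,::-1]);print(s["contact_force"],s["wrist_torque"],s["opening"],s["eef_pos"])
E
```

```text
[-3.81616799  3.39169974  3.98820226] [0.64635659 0.80721411 0.4339966 ] 44.70956832199916 [454.21344128 216.37518919  91.4729026 ]
```

View pics/w3.png

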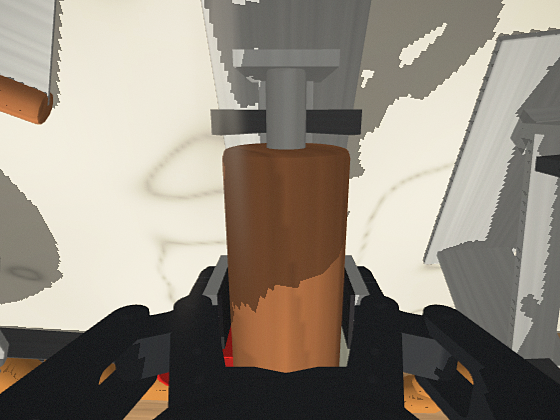

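The fingers hold the barrel (opening 44.7 mm) and it shows centred between the pads at (286,250). I lift it at right angles to the spindle.

apply_moves --pt "-0.1 -0.02 0.17 0 0 0" --pt "-0.31 -0.06 0.51 0 0 0" --pt "-0.62 -0.11 1.02 0 0 0" --pt "-0.94 -0.17 1.53 0 0 0" --pt "-1.25 -0.23 2.04 0 0 0" --pt "-1.56 -0.28 2.54 0 0 0" --pt "-1.87 -0.34 3.05 0 0 0" --pt "-2.08 -0.38 3.39 0 0 0" --force 80

```text
time_s: 6.57
eef_pos: [401.3, 205.5, 175.8]
orientation: [0.275, -0.086, 0.957, 0.024]
contact_force: [-0.7, -0.1, -3.2]
opening: 44.5
```

```bash
python3 - <<'E'
from h import *
s=r.get_state();im=camera("wrist");cv2.imwrite("pics/w4.png",im[:,:,::-1])
print(s["contact_force"],s["wrist_torque"],s["opening"],s["eef_pos"],s["qpos"].round(3))
th=0.148025;y=np.array([-np.sin(th),np.cos(th),0]) # carousel y
z=np.array([0,0,-1.]);Rt=np.column_stack([y,np.cross(z,y),z])
L=np.array([584.35,-148.92,130])-108*np.array([np.cos(th),np.sin(th),0]);print(L)
print(rel(s,L+[0,0,90-19],Rt))
E
```

```text
[-0.69259752 -0.06803665 -3.20600851] [-0.12435404  0.82563567  0.04558042] 44.466002650910674 [401.32227242 205.45913256 175.79750141] [ 0.616 -0.722 -0.661  1.116 -0.227  0.376]
[ 477.53105672 -164.8483821   130.        ]
(array([  3.048, -14.812,   1.008]), array([ 20.82,  28.97, -89.2 ]))
```

View pics/w4.png

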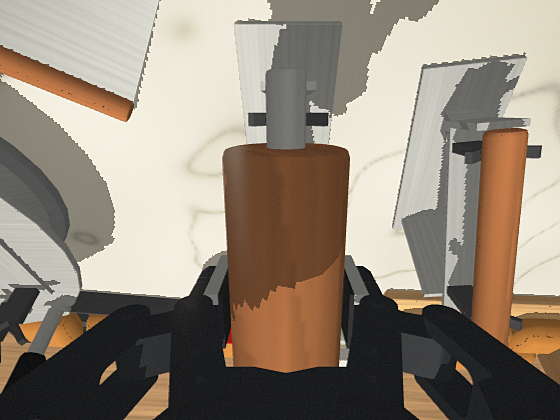

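apply_moves --pt "0.1 -0.3 0.8 1.5 2.1 -6.4" --pt "0.3 -1 1.8 3 4.1 -12.7" --pt "0.5 -1.9 2.7 4.5 6.2 -19.1" --pt "0.7 -2.9 3.4 5.9 8.3 -25.5" --pt "0.9 -4 3.8 7.4 10.3 -31.9" --pt "1.1 -5.2 4 8.9 12.4 -38.2" --pt "1.3 -6.4 4 10.4 14.5 -44.6" --pt "1.5 -7.6 4 11.9 16.5 -51"

```text
time_s: 7.28
eef_pos: [439.9, 14.4, 274.8]
orientation: [0.13, 0.367, 0.921, 0.012]
contact_force: [0.7, 0.5, -4.3]
opening: 44.0
```

```bash
cat > inhand.py <<'E'
from h import *
from scipy.optimize import minimize
import sys
s=r.get_state();im=camera("wrist");rs=regions_of("roller_mid","wrist");print([(x["confidence"],x["mask"].sum()) for x in rs])
m=rs[0]["mask"];M=Rs(s)
# unknown: offset in tool x (a), y (b), z(c), yaw about z, pitch about y ; only compare upper rows visible
lim=np.zeros((420,560),bool);lim[:260]=1
np.savez("ih.npz",m=m)
def cost(p):
    c=s["eef_pos"]+M@np.array([p[0],0,-19+p[1]]);d=M@np.array([1,p[2]/50,p[3]/50])
    a=rmask(c,d,"wrist",s)&lim;b=m&lim;return -(a&b).sum()/(a|b).sum()
p0=[0,0,0,0]
o=minimize(cost,p0,method="Nelder-Mead",options=dict(initial_simplex=np.vstack([np.zeros(4),3*np.eye(4)]),maxiter=400))
print("a,c",o.x[:2].round(1),"yaw,pitch deg",np.degrees(o.x[2:]/50).round(2),o.fun)
v=im[:,:,::-1].copy();c=s["eef_pos"]+M@np.array([o.x[0],0,-19+o.x[1]]);d=M@np.array([1,o.x[2]/50,o.x[3]/50])
for mm,col in((rmask(c,d,"wrist",s),(0,255,0)),(m,(255,0,0))):
    cs,_=cv2.findContours(mm.astype(np.uint8),0,1);cv2.drawContours(v,cs,-1,col,1)
cv2.imwrite(sys.argv[1],v)
th=0.148025;y=np.array([-np.sin(th),np.cos(th),0])
z=np.array([0,0,-1.]);Rt=np.column_stack([y,np.cross(z,y),z])
L=np.array([584.35,-148.92,130])-108*np.array([np.cos(th),np.sin(th),0])
print(s["eef_pos"],s["qpos"].round(3),rel(s,L+[0,0,120-19],Rt))
E
python3 inhand.py pics/ih1.png
```

```text
[(0.89, np.int64(29188)), (0.33, np.int64(12560))]
a,c [-0.2  1. ] yaw,pitch deg [-0.74  0.97] -0.9801985913866759
[439.88301796  14.35026838 274.7756265 ] [ 0.095 -0.4   -0.19   1.538 -0.097  0.841] (array([ 1.506, -7.168, -1.751]), array([  8.88,  12.38, -37.9 ]))
```

View pics/ih1.png

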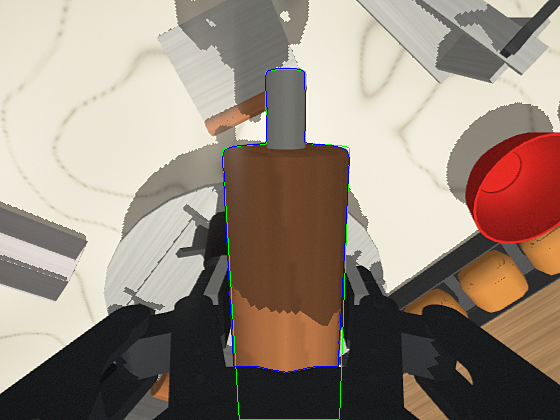

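The roller sits centred and true in the hand: axial offset about 0, yaw within 1°. I carry it over the loading station, level it and check against the rests.

apply_moves --pt "0.1 -0.8 0 1.3 1.9 -5.7" --pt "0.4 -1.8 0 2.7 3.7 -11.4" --pt "0.6 -2.8 0 4 5.6 -17" --pt "0.8 -3.8 0 5.3 7.4 -22.7" --pt "1 -4.8 -0.3 6.7 9.3 -28.4" --pt "1.2 -5.8 -0.7 8 11.1 -34.1" --pt "1.4 -6.6 -1.2 8.9 12.4 -37.9" --pt "1.5 -7.17 -1.75 8.9 12.4 -37.9"

```text
time_s: 8.05
eef_pos: [478.1, -165.4, 229.1]
orientation: [-0.001, 0.653, 0.758, -0.0]
contact_force: [1.0, 0.4, -3.5]
opening: 44.0
```

apply_moves --pt "0 0 0 0 0 0" --pt "0 0 0 0 0 0" --pt "0 0 0 0 0 0" --pt "0 0 0 0 0 0" --pt "0 0 0 0 0 0" --pt "0 0 0 0 0 0" --pt "0 0 0 0 0 0" --pt "0 0 0 0 0 0"

```text
time_s: 8.72
eef_pos: [477.2, -163.2, 231.1]
orientation: [0.001, 0.651, 0.759, 0.0]
contact_force: [0.4, 0.0, -3.2]
opening: 44.0
```

```bash
python3 inhand.py pics/ih2.png; python3 - <<'E'
from h import *
s=r.get_state()
for c in("wrist","top","scene"):
    im=camera(c);cv2.imwrite(f"pics/p_{c}.png",im[:,:,::-1])
    for q in("near_v","load_rest","roller_mid","peg"):print(c,q,[(np.round(d["at"],1).tolist(),round(d["confidence"],2)) for d in tip_of(q,c)])
E
```

```text
[(0.88, np.int64(29387))]
a,c [-0.3  0.2] yaw,pitch deg [-0.02  0.83] -0.9911239193083573
[ 477.20153884 -163.23552575  231.13758931] [-0.329 -0.024  0.062  1.655 -0.     1.087] (array([ 0.013, -0.065, -0.006]), array([ 0.04,  0.08, -0.34]))
wrist near_v []
wrist load_rest []
wrist roller_mid [([476.6, -163.0, 251.7], 0.56)]
wrist peg [([451.5, -54.6, 170.1], 0.81)]
top near_v [([469.4, -98.6, 126.4], 0.85)]
top load_rest [([477.4, -162.6, 128.5], 0.71), ([693.5, -136.1, 130.4], 0.4)]
top roller_mid [([164.3, 302.6, 26.8], 0.75), ([480.2, -163.5, 247.6], 0.58)]
top peg [([453.6, -51.7, 177.9], 0.69), ([444.9, 375.8, 118.6], 0.44), ([372.9, 39.2, -2.7], 0.41)]
scene near_v [([376.0, 37.9, 0.1], 0.71), ([467.4, -97.3, 131.0], 0.62)]
scene load_rest [([476.5, -164.6, 128.6], 0.74)]
scene roller_mid [([478.7, -164.1, 249.4], 0.81), ([467.1, -97.7, 129.3], 0.67), ([164.9, 297.1, 24.7], 0.65)]
scene peg [([453.7, -50.0, 171.8], 0.57), ([444.4, 366.3, 122.7], 0.45)]
```

View pics/ih2.png

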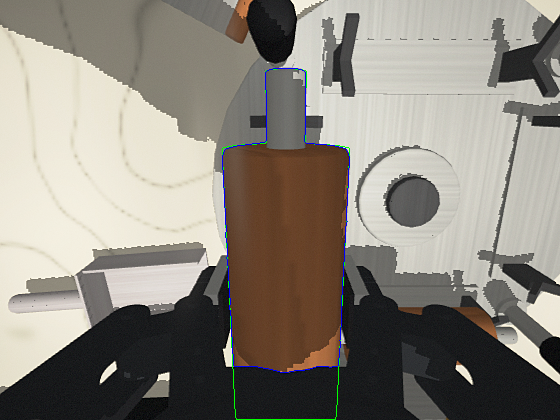

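View pics/p_top.png

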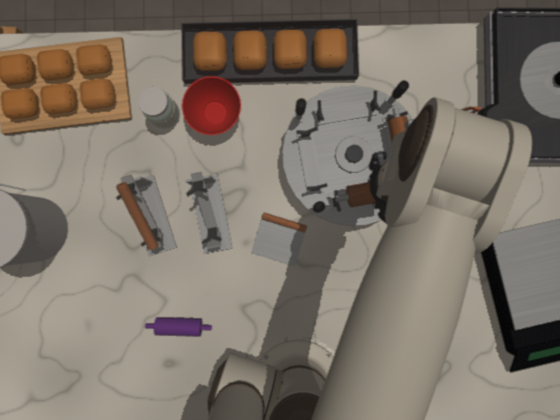

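View pics/p_scene.png

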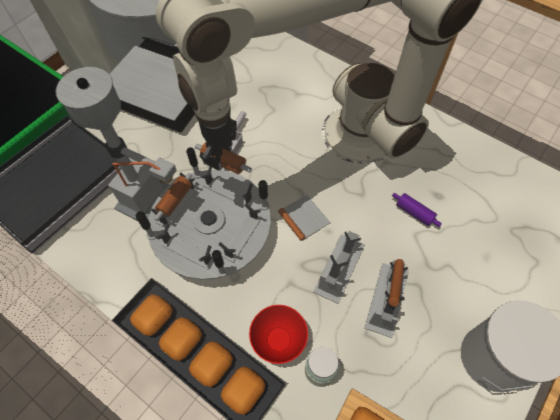

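The wrist view shows the near V-rest's dark top edge at rows 115-129, columns 250-322, centred under the spindle at column 286. I overlay the predicted V tops to check the axial fit.

```bash
python3 - <<'E'
from h import *
s=r.get_state();im=cv2.imread("pics/p_wrist.png")
v=cv2.resize(im[60:200,180:540],None,fx=2.2,fy=2.2,interpolation=cv2.INTER_CUBIC)
def dr(A,th,stn,col):
    e=np.array([np.cos(th),np.sin(th),0]);f=np.array([-np.sin(th),np.cos(th),0])
    for k in stn:
        a=k*np.pi/2;q=R.from_rotvec([0,0,a]).as_matrix()
        c=A-108*q@e
        for sg in(1,-1):
          P=[c+sg*t*(q@f)+u*(q@e)+[0,0,61] for t in(63,71) for u in(-29,-21,21,29)]
          for p in proj(P,"wrist",s):
            x,y=(p-[180,60])*2.2
            if abs(x)<2000 and abs(y)<2000: cv2.circle(v,(int(x),int(y)),2,col,-1)
dr(np.array([584.35,-148.92,80]),0.148,(0,3),(0,255,0))
cv2.imwrite("pics/vov.png",v)
E
```

```text
(no output)
```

View pics/vov.png

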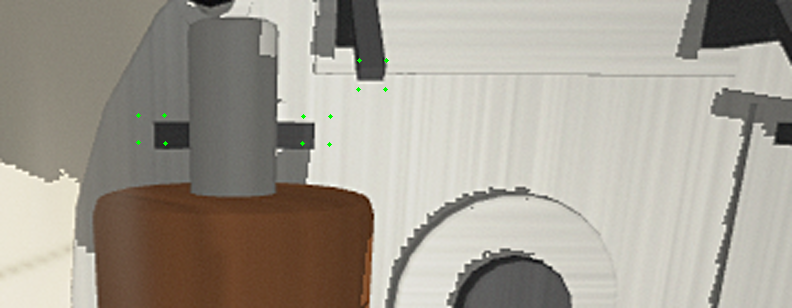

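The prediction sits about 3 px above the real V edge, so the rests are about 2 mm further toward -y than modelled. I shift by -3 mm in y in total and lower to just above the seat.

apply_moves --pt "0.03 -0.13 -0.3 0 0 -0.3" --pt "0.03 -0.13 -0.8 0 0 -0.3" --pt "0.03 -0.13 -1.3 0 0 -0.3" --pt "0.03 -0.13 -1.9 0 0 -0.3" --pt "0.03 -0.13 -2.5 0 0 -0.3" --pt "0.03 -0.13 -3 0 0 -0.3" --pt "0.03 -0.13 -3.4 0 0 -0.3" --pt "0.03 -0.13 -3.6 0 0 -0.3"

```text
time_s: 10.23
eef_pos: [477.4, -166.7, 139.0]
orientation: [-0.0, 0.653, 0.757, -0.0]
contact_force: [-0.8, -0.3, -4.0]
opening: 43.8
```

```bash
python3 - <<'E'
from h import *
s=r.get_state();im=camera("wrist");print(s["eef_pos"],s["contact_force"])
cv2.imwrite("pics/v2.png",cv2.resize(im[40:240,160:420,::-1],None,fx=3,fy=3,interpolation=cv2.INTER_CUBIC))
E
```

```text
[ 477.36605276 -166.69923431  139.04838838] [-0.82099531 -0.28646005 -3.99506111]
```

View pics/v2.png

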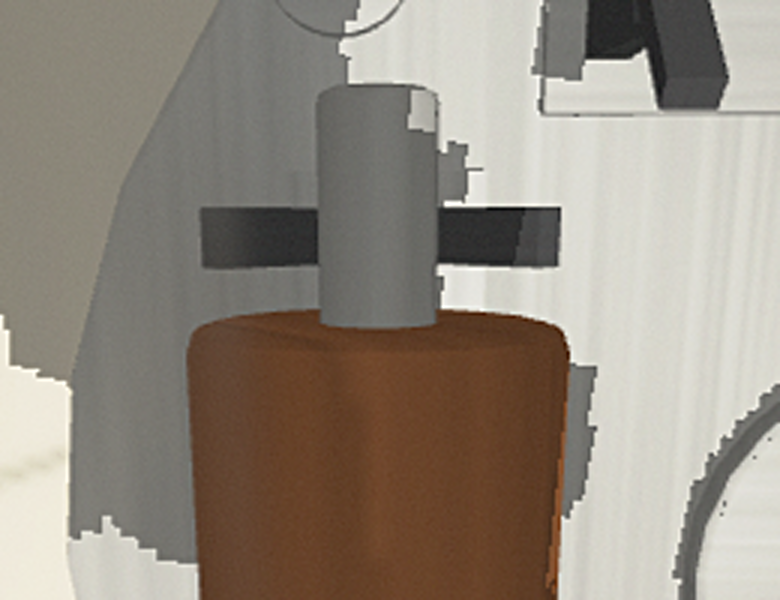

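```bash
python3 - <<'E'
from h import *
s=r.get_state();th=.148;f=np.array([-np.sin(th),np.cos(th),0])
# image y of V edges 109.0 (far, t=71) and 129.3 (near, t=63), top z=141; solve t relative to TCP
for t in range(60,76): print(t,proj([np.r_[s["eef_pos"][:2],141]+t*f],"wrist",s)[0].round(1))
c=s["eef_pos"]+[0,0,19];print("end top edge barrel/spindle",proj([c+58*f+[0,0,23],c+84*f+[0,0,7],c+84*f],"wrist",s).round(1))
E
```

```text
60 [285.5 137.8]
61 [285.5 135.3]
62 [285.5 132.8]
63 [285.5 130.3]
64 [285.5 127.8]
65 [285.5 125.2]
66 [285.5 122.7]
67 [285.5 120.1]
68 [285.5 117.5]
69 [285.5 115. ]
70 [285.5 112.4]
71 [285.5 109.8]
72 [285.5 107.1]
73 [285.6 104.5]
74 [285.6 101.9]
75 [285.6  99.2]
end top edge barrel/spindle [[285.2 154.5]
 [285.4  66.9]
 [285.5  69.5]]
```

Axial fit: the V middle is 67.3 mm from the tool axis against a nominal 67. I lower to about 1 mm above the seat.

apply_moves --pt "0 0 -0.25 0 0 0" --pt "0 0 -0.5 0 0 0" --pt "0 0 -0.7 0 0 0" --pt "0 0 -0.85 0 0 0" --pt "0 0 -0.97 0 0 0" --pt "0 0 -1.05 0 0 0" --pt "0 0 -1.1 0 0 0" --pt "0 0 -1.12 0 0 0"

```text
time_s: 10.95
eef_pos: [477.9, -166.8, 112.7]
orientation: [0.0, 0.653, 0.757, 0.0]
contact_force: [-0.5, -0.2, -2.5]
opening: 43.8
```

apply_moves --pt "0 0 -0.01 0 0 0" --pt "0 0 -0.02 0 0 0" --pt "0 0 -0.03 0 0 0" --pt "0 0 -0.04 0 0 0" --pt "0 0 -0.05 0 0 0" --pt "0 0 -0.05 0 0 0" --pt "0 0 -0.05 0 0 0" --pt "0 0 -0.05 0 0 0"

```text
time_s: 11.62
eef_pos: [477.9, -166.8, 111.6]
orientation: [0.0, 0.653, 0.757, 0.0]
contact_force: [-0.5, 0.6, -4.2]
opening: 44.1
```

apply_moves --pt "0 0 -0.02 0 0 0" --pt "0 0 -0.04 0 0 0" --pt "0 0 -0.06 0 0 0" --pt "0 0 -0.08 0 0 0" --pt "0 0 -0.08 0 0 0" --pt "0 0 -0.08 0 0 0" --pt "0 0 -0.08 0 0 0" --pt "0 0 -0.08 0 0 0"

```text
time_s: 12.28
eef_pos: [478.0, -166.8, 110.0]
orientation: [0.001, 0.653, 0.757, 0.0]
contact_force: [-3.1, 0.2, 5.0]
opening: 43.9
```

Contact: the vertical force went from -4 to +5 N, so the roller is seated. Release.

apply_moves --pt "0 0 0 0 0 0" --pt "0 0 0 0 0 0" --pt "0 0 0 0 0 0" --pt "0 0 0 0 0 0" --pt "0 0 0 0 0 0" --pt "0 0 0 0 0 0" --pt "0 0 0 0 0 0" --pt "0 0 0 0 0 0" --grip 0.85

```text
time_s: 12.95
eef_pos: [477.9, -166.8, 109.5]
orientation: [0.0, 0.653, 0.757, 0.0]
contact_force: [0.2, 0.7, 0.5]
opening: 72.5
```

apply_moves --pt "0 0 0.2 0 0 0" --pt "0 0 0.6 0 0 0" --pt "0 0 1.1 0 0 0" --pt "0 0 1.7 0 0 0" --pt "0 0 2.4 0 0 0" --pt "0 0 3.1 0 0 0" --pt "0 0 3.8 0 0 0" --pt "0 0 4.4 0 0 0"

```text
time_s: 13.62
eef_pos: [478.1, -166.9, 222.4]
orientation: [0.001, 0.653, 0.757, 0.0]
contact_force: [0.0, -0.4, -0.9]
opening: 72.4
```

```bash
python3 - <<'E'
from h import *
s=r.get_state();im=camera("wrist");print(s["eef_pos"],s["contact_force"],s["qpos"].round(3))
for q in("roller_mid","peg"):print(q,[(np.round(d["at"],1).tolist(),round(d["confidence"],2)) for d in tip_of(q,"wrist")])
cv2.imwrite("pics/w6.png",im[:,:,::-1])
E
```

```text
[ 478.10710943 -166.88651262  222.36680474] [ 0.01454936 -0.44796775 -0.93909139] [-0.336 -0.024  0.045  1.637 -0.     1.087]
roller_mid [([475.8, -167.8, 131.4], 0.55)]
peg [([452.3, -52.3, 171.9], 0.78)]
```

View pics/w6.png

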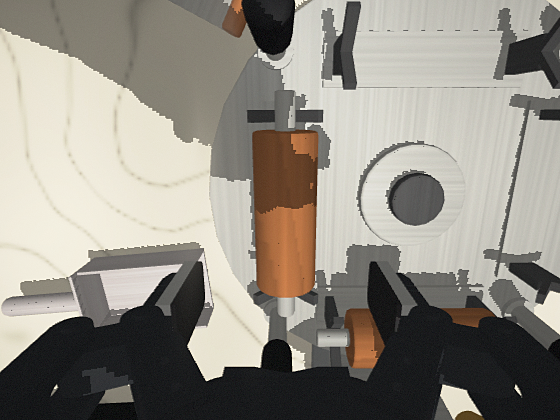

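The picture shows the roller seated in both Vs, (287,115) to (287,310), straight and released. Next is the near-left peg at (270,20). I'll cage it loosely with the jaws tangential and lead it round the arc.

apply_moves --pt "-0.1 0.5 0.3 0 0 6.5" --pt "-0.2 1.2 0.6 0 0 13" --pt "-0.4 1.9 0.6 0 0 19.5" --pt "-0.6 2.7 0.6 0 0 26" --pt "-0.75 3.4 0.6 0 0 32.5" --pt "-0.9 4.1 0.6 0 0 39" --pt "-0.98 4.53 0.6 0 0 45.3" --pt "-0.98 4.53 0.6 0 0 45.3" --grip 0.85

```text
time_s: 14.43
eef_pos: [452.8, -52.0, 234.3]
orientation: [0.0, 0.307, 0.952, 0.0]
contact_force: [0.5, 0.7, -1.1]
opening: 72.8
```

```bash
python3 - <<'E'
from h import *
s0=r.get_state();im=camera("wrist");s=r.get_state();M=Rs(s);print(s0["eef_pos"],s["eef_pos"],np.degrees(np.arctan2(M[1,0],M[0,0])))
for q in("roller_mid","peg"):print(q,[(np.round(d["at"],1).tolist(),round(d["confidence"],2)) for d in tip_of(q,"wrist")])
v=im[:,:,::-1].copy()
for z,col in((201,(0,255,0)),(175,(0,0,255)),(135,(255,0,0))):
    for p in proj([[453.5,-53.6,z]],"wrist",s):print(z,p);cv2.circle(v,tuple(int(a) for a in p),3,col,-1)
cv2.imwrite("pics/w7.png",v)
E
```

```text
[452.83743847 -52.03226324 234.26567829] [453.13946521 -52.90200071 234.25128066] 143.80429605120207
roller_mid [([474.9, -166.4, 131.5], 0.61), ([583.2, -153.0, 79.8], 0.51)]
peg [([454.4, -53.8, 172.5], 0.82)]
201 [286.42259189 244.26398104]
175 [286.3377556  228.83111995]
135 [286.24008952 211.06434498]
```

View pics/w7.png

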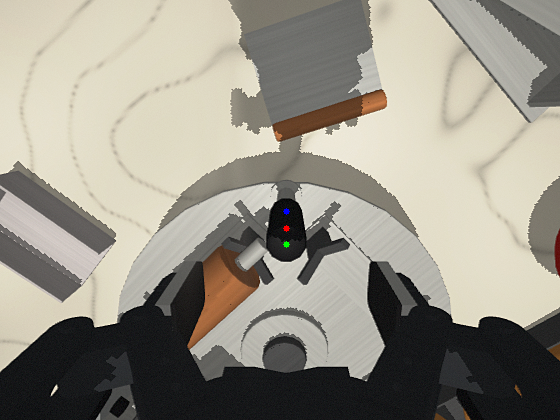

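The peg shows at (286,229), exactly between the open fingers. I descend around it and close to a loose cage.

apply_moves --pt "0 0 -0.3 0 0 0" --pt "0 0 -0.8 0 0 0" --pt "0 0 -1.3 0 0 0" --pt "0 0 -1.8 0 0 0" --pt "0 0 -2.3 0 0 0" --pt "0 0 -2.7 0 0 0" --pt "0 0 -2.95 0 0 0" --pt "0 0 -3.0 0 0 0"

```text
time_s: 15.25
eef_pos: [452.9, -53.8, 158.1]
orientation: [-0.0, 0.311, 0.95, -0.0]
contact_force: [-0.1, -0.4, 0.1]
opening: 72.6
```

apply_moves --pt "0 0 0 0 0 0" --pt "0 0 0 0 0 0" --pt "0 0 0 0 0 0" --pt "0 0 0 0 0 0" --pt "0 0 0 0 0 0" --pt "0 0 0 0 0 0" --pt "0 0 0 0 0 0" --pt "0 0 0 0 0 0" --grip 0.38 --force 20

```text
time_s: 15.92
eef_pos: [453.4, -53.5, 159.6]
orientation: [0.0, 0.311, 0.95, 0.0]
contact_force: [0.1, -0.9, 0.5]
opening: 32.4
```

```bash
cat > arc.py <<'E'
from h import *
import sys
A=np.array([584.5,-150.6]);th=.148;s=r.get_state();M=Rs(s)
def peg(ph):
    a=th+3*np.pi/4+ph;return A+163*np.array([np.cos(a),np.sin(a)])
az=np.arctan2(M[1,0],M[0,0]);print(s["eef_pos"],np.degrees(az),s["opening"],s["contact_force"],"phi now",(np.arctan2(*(s["eef_pos"][:2]-A)[::-1])-th-3*np.pi/4)%(2*np.pi))
p0=peg(float(sys.argv[1]))
for ph in np.linspace(float(sys.argv[1]),float(sys.argv[2]),9)[1:]:print(ph.round(3),((peg(ph)-p0)/25).round(2),np.degrees(ph-float(sys.argv[1])).round(1))
E
python3 arc.py 0 0.44;python3 arc.py 0.44 0.88; python3 arc.py 0.88 1.3; python3 arc.py 1.3 1.571
```

```text
[453.41750292 -53.54616843 159.61046754] 143.78561374344432 32.38405026867275 [ 0.07769031 -0.89484089  0.52464469] phi now 6.769060513311942e-05
0.055 [-0.21 -0.29] 3.2
0.11 [-0.39 -0.6 ] 6.3
0.165 [-0.57 -0.91] 9.5
0.22 [-0.72 -1.24] 12.6
0.275 [-0.86 -1.57] 15.8
0.33 [-0.97 -1.91] 18.9
0.385 [-1.07 -2.25] 22.1
0.44 [-1.15 -2.6 ] 25.2
[453.41750292 -53.54616843 159.61046754] 143.78561374344432 32.38405026867275 [ 0.07769031 -0.89484089  0.52464469] phi now 6.769060513311942e-05
0.495 [-0.06 -0.35] 3.2
0.55 [-0.1  -0.71] 6.3
0.605 [-0.12 -1.07] 9.5
0.66 [-0.12 -1.43] 12.6
0.715 [-0.11 -1.78] 15.8
0.77 [-0.07 -2.14] 18.9
0.825 [-0.01 -2.49] 22.1
0.88 [ 0.06 -2.84] 25.2
[453.41750292 -53.54616843 159.61046754] 143.78561374344432 32.38405026867275 [ 0.07769031 -0.89484089  0.52464469] phi now 6.769060513311942e-05
0.932 [ 0.09 -0.33] 3.0
0.985 [ 0.2  -0.65] 6.0
1.038 [ 0.32 -0.97] 9.0
1.09 [ 0.47 -1.28] 12.0
1.142 [ 0.62 -1.59] 15.0
1.195 [ 0.8  -1.88] 18.0
1.248 [ 0.99 -2.17] 21.1
1.3 [ 1.19 -2.44] 24.1
[453.41750292 -53.54616843 159.61046754] 143.78561374344432 32.38405026867275 [ 0.07769031 -0.89484089  0.52464469] phi now 6.769060513311942e-05
1.334 [ 0.14 -0.17] 1.9
1.368 [ 0.28 -0.34] 3.9
1.402 [ 0.43 -0.5 ] 5.8
1.436 [ 0.59 -0.66] 7.8
1.469 [ 0.75 -0.81] 9.7
1.503 [ 0.92 -0.96] 11.6
1.537 [ 1.09 -1.1 ] 13.6
1.571 [ 1.26 -1.23] 15.5
```

apply_moves --pt "-0.06 -0.09 0 0 0 0.9" --pt "-0.13 -0.18 0 0 0 1.9" --pt "-0.21 -0.29 0 0 0 3.2" --pt "-0.3 -0.44 0 0 0 4.7" --pt "-0.39 -0.6 0 0 0 6.3" --pt "-0.48 -0.75 0 0 0 7.9" --pt "-0.57 -0.91 0 0 0 9.5" --pt "-0.72 -1.24 0 0 0 12.6"

```text
time_s: 16.58
eef_pos: [435.8, -84.2, 159.6]
orientation: [0.001, 0.203, 0.979, 0.001]
contact_force: [3.3, 1.7, -1.0]
opening: 32.8
```

```bash
python3 arc.py 0.22 0.64|cat; python3 - <<'E'
from h import *
im=camera("wrist");cv2.imwrite("pics/w8.png",im[:,:,::-1])
E
```

```text
[435.78833888 -84.18697075 159.58610134] 156.54603031669933 32.780369974184 [ 3.34517819  1.68123908 -1.04845097] phi now 0.2173842368155925
0.272 [-0.13 -0.32] 3.0
0.325 [-0.24 -0.64] 6.0
0.378 [-0.34 -0.97] 9.0
0.43 [-0.42 -1.3 ] 12.0
0.483 [-0.48 -1.64] 15.0
0.535 [-0.53 -1.98] 18.0
0.588 [-0.55 -2.32] 21.1
0.64 [-0.56 -2.66] 24.1
```

View pics/w8.png

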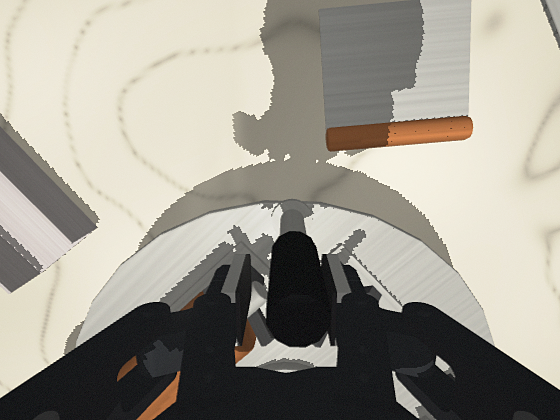

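The peg is caged between the pads at (293,290) and is being pushed along at about 3.7 N. I continue along the arc.

apply_moves --pt "-0.13 -0.32 0 0 0 3" --pt "-0.24 -0.64 0 0 0 6" --pt "-0.34 -0.97 0 0 0 9" --pt "-0.42 -1.3 0 0 0 12" --pt "-0.48 -1.64 0 0 0 15" --pt "-0.53 -1.98 0 0 0 18" --pt "-0.55 -2.32 0 0 0 21.1" --pt "-0.56 -2.66 0 0 0 24.1"

```text
time_s: 17.3
eef_pos: [421.4, -151.2, 159.7]
orientation: [0.001, -0.005, 1.0, 0.001]
contact_force: [2.8, 2.5, 0.4]
opening: 32.6
```

```bash
python3 arc.py 0.64 0.96; python3 arc.py 0.96 1.28;python3 arc.py 1.28 1.571
```

```text
[ 421.43116483 -151.16005936  159.67696059] -179.3719649323725 32.61761877174166 [2.82527082 2.4952796  0.40102317] phi now 0.6408326464997387
0.68 [ 0.01 -0.26] 2.3
0.72 [ 0.02 -0.52] 4.6
0.76 [ 0.05 -0.78] 6.9
0.8 [ 0.09 -1.04] 9.2
0.84 [ 0.13 -1.29] 11.5
0.88 [ 0.19 -1.55] 13.8
0.92 [ 0.26 -1.8 ] 16.0
0.96 [ 0.34 -2.05] 18.3
[ 421.43116483 -151.16005936  159.67696059] -179.3719649323725 32.61761877174166 [2.82527082 2.4952796  0.40102317] phi now 0.6408326464997387
1.0 [ 0.09 -0.25] 2.3
1.04 [ 0.18 -0.49] 4.6
1.08 [ 0.29 -0.73] 6.9
1.12 [ 0.41 -0.96] 9.2
1.16 [ 0.53 -1.19] 11.5
1.2 [ 0.67 -1.41] 13.8
1.24 [ 0.81 -1.63] 16.0
1.28 [ 0.96 -1.84] 18.3
[ 421.43116483 -151.16005936  159.67696059] -179.3719649323725 32.61761877174166 [2.82527082 2.4952796  0.40102317] phi now 0.6408326464997387
1.316 [ 0.15 -0.19] 2.1
1.353 [ 0.3  -0.37] 4.2
1.389 [ 0.46 -0.55] 6.3
1.426 [ 0.62 -0.72] 8.3
1.462 [ 0.79 -0.88] 10.4
1.498 [ 0.97 -1.04] 12.5
1.535 [ 1.15 -1.19] 14.6
1.571 [ 1.34 -1.33] 16.7
```

apply_moves --pt "0.01 -0.26 0 0 0 2.3" --pt "0.02 -0.52 0 0 0 4.6" --pt "0.05 -0.78 0 0 0 6.9" --pt "0.09 -1.04 0 0 0 9.2" --pt "0.13 -1.29 0 0 0 11.5" --pt "0.19 -1.55 0 0 0 13.8" --pt "0.26 -1.8 0 0 0 16" --pt "0.34 -2.05 0 0 0 18.3"

```text
time_s: 17.97
eef_pos: [429.7, -202.6, 159.5]
orientation: [0.0, -0.164, 0.986, 0.0]
contact_force: [0.5, 0.1, -0.0]
opening: 32.5
```

apply_moves --pt "0.09 -0.25 0 0 0 2.3" --pt "0.18 -0.49 0 0 0 4.6" --pt "0.29 -0.73 0 0 0 6.9" --pt "0.41 -0.96 0 0 0 9.2" --pt "0.53 -1.19 0 0 0 11.5" --pt "0.67 -1.41 0 0 0 13.8" --pt "0.81 -1.63 0 0 0 16" --pt "0.96 -1.84 0 0 0 18.3"

```text
time_s: 18.63
eef_pos: [454.1, -248.8, 159.6]
orientation: [0.0, -0.319, 0.948, 0.0]
contact_force: [1.2, -0.2, -0.2]
opening: 32.1
```

```bash
python3 arc.py 1.28 1.571|head -1; python3 - <<'E'
from h import *
print(r.get_state()["qpos"].round(2))
im=camera("wrist");cv2.imwrite("pics/w9.png",im[:,:,::-1])
im=camera("scene");cv2.imwrite("pics/s9.png",im[:,:,::-1])
E
```

```text
[ 454.06390426 -248.78962796  159.58392763] -142.8405254312611 32.067917225795846 [ 1.21388804 -0.24128273 -0.22898146] phi now 1.2826758243535874
[-0.5  -0.01 -0.06  1.52  0.   -1.15]
```

View pics/w9.png

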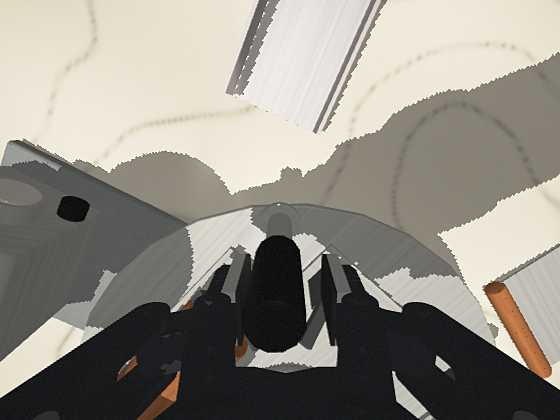

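View pics/s9.png

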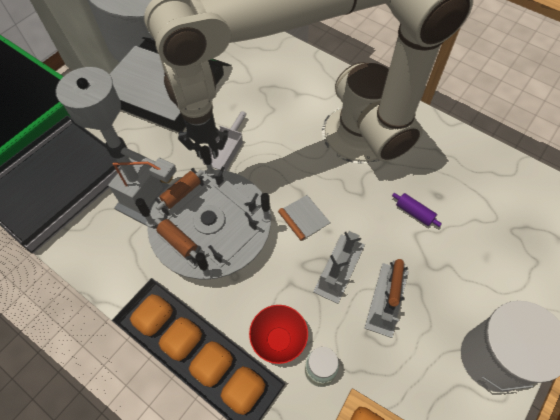

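Both rollers are still in their rests, at scene (180,188) and (178,238). The peg now leans on the leading finger, so the detent is drawing it. I follow through to the detent.

apply_moves --pt "0.15 -0.19 0 0 0 2.1" --pt "0.3 -0.37 0 0 0 4.2" --pt "0.46 -0.55 0 0 0 6.3" --pt "0.62 -0.72 0 0 0 8.3" --pt "0.79 -0.88 0 0 0 10.4" --pt "0.97 -1.04 0 0 0 12.5" --pt "1.15 -1.19 0 0 0 14.6" --pt "1.34 -1.33 0 0 0 16.7"

```text
time_s: 19.4
eef_pos: [487.3, -281.6, 159.5]
orientation: [0.0, -0.453, 0.892, 0.001]
contact_force: [-0.3, -0.3, -1.3]
opening: 32.3
```

apply_moves --pt "0 0 0 0 0 0" --pt "0 0 0 0 0 0" --pt "0 0 0 0 0 0" --pt "0 0 0 0 0 0" --pt "0 0 0 0 0 0" --pt "0 0 0 0 0 0" --pt "0 0 0 0 0 0" --pt "0 0 0 0 0 0"

```text
time_s: 20.07
eef_pos: [487.4, -281.5, 159.6]
orientation: [0.0, -0.452, 0.892, 0.0]
contact_force: [-0.4, 0.0, 0.7]
opening: 32.5
```

```bash
python3 arc.py 1.28 1.571|head -1; python3 - <<'E'
from h import *
im=camera("wrist");cv2.imwrite("pics/w10.png",im[:,:,::-1])
print([(np.round(d["at"],1).tolist(),round(d["confidence"],2)) for d in tip_of("peg","wrist")])
E
```

```text
[ 487.35992388 -281.50502181  159.61955855] -126.2258656540592 32.490547890214245 [-0.41304213  0.01163203  0.73263605] phi now 1.5697909512867358
[([487.3, -282.4, 174.5], 0.78)]
```

View pics/w10.png

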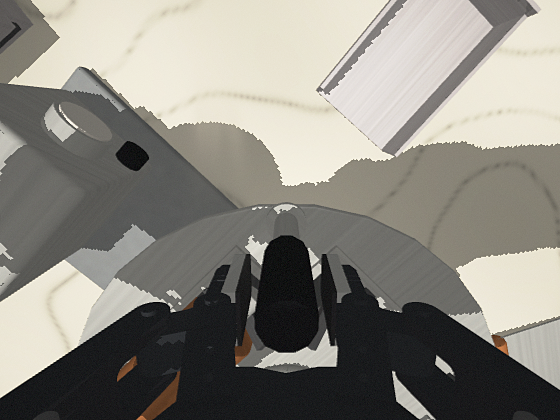

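The peg stands free and centred between the pads at (286,295), with no contact force, so the deck is in its detent. I open and withdraw upward and away.

apply_moves --pt "0 0 0 0 0 0" --pt "0 0 0 0 0 0" --pt "0 0 0 0 0 0" --pt "0 0 0.1 0 0 0" --pt "0 0 0.4 0 0 0" --pt "0 0 0.9 0 0 0" --pt "0 0 1.5 0 0 0" --pt "0 0 2.1 0 0 0" --grip 0.6

```text
time_s: 20.83
eef_pos: [487.3, -281.5, 213.2]
orientation: [0.0, -0.452, 0.892, 0.0]
contact_force: [0.4, -0.5, -0.5]
opening: 51.1
```

apply_moves --pt "0 0 0.6 0 0 0" --pt "0 0 1.2 0 0 0" --pt "-0.6 -0.2 1.8 0 0 0" --pt "-1.4 -0.6 2 0 0 0" --pt "-2.4 -1 2 0 0 0" --pt "-3.6 -1.5 2 0 0 0" --pt "-4.8 -2 2 0 0 0" --pt "-6 -2.5 2 0 0 0"

```text
time_s: 21.5
eef_pos: [336.2, -344.3, 262.8]
orientation: [0.0, -0.453, 0.892, -0.0]
contact_force: [-0.5, -0.2, 0.4]
opening: 51.1
```

apply_moves --pt "-0.4 -1 0 0 0 0" --pt "-1 -2.2 0 0 0 0" --pt "-1.6 -3.4 0 0 0 0" --pt "-2.2 -4.6 0 0 0 0" --pt "-2.6 -5.6 0 0 0 0" --pt "-2.8 -6.2 0 0 0 0" --pt "-2.8 -6.4 0 0 0 0" --pt "-2.8 -6.4 0 0 0 0"

```text
time_s: 22.17
eef_pos: [267.1, -504.8, 262.0]
orientation: [0.0, -0.452, 0.892, 0.001]
contact_force: [-0.6, 0.1, 0.0]
opening: 51.0
```

```bash
python3 - <<'E'
from h import *
A=np.array([584.5,-150.6,130]);th=.148;e=np.array([np.cos(th),np.sin(th),0]);f=np.array([-np.sin(th),np.cos(th),0])
sp=A-108*f;ex=A+108*e;print("expect spray",sp.round(1),"exit",ex.round(1))
for c in("top","scene"):
    im=camera(c);
    for q in("roller_mid","roller_done_mid","peg"):print(c,q,[(np.round(d["at"],1).tolist(),round(d["confidence"],2)) for d in tip_of(q,c)])
    v=im[:,:,::-1].copy()
    for C,d in((sp,e),(ex,f)):
        cs,_=cv2.findContours(rmask(C,d,c).astype(np.uint8),0,1);cv2.drawContours(v,cs,-1,(0,255,0),1)
    x,y=proj([A],c)[0].astype(int)
    a=im[y-70:y+70,x-90:x+110,::-1];b=v[y-70:y+70,x-90:x+110]
    cv2.imwrite(f"pics/f_{c}.png",cv2.resize(np.hstack([a,b]),(800,280),interpolation=cv2.INTER_CUBIC))
    cv2.imwrite(f"pics/ff_{c}.png",im[:,:,::-1])
a,b=cv2.imread("pics/f_top.png"),cv2.imread("pics/f_scene.png");cv2.imwrite("pics/f.png",np.vstack([a,b]))
print(r.get_state()["eef_pos"],r.get_state()["time_s"])
E
```

```text
expect spray [ 600.4 -257.4  130. ] exit [ 691.3 -134.7  130. ]
top roller_mid [([162.1, 298.9, 21.2], 0.97), ([604.3, -253.0, 127.1], 0.58)]
top roller_done_mid [([693.1, -128.1, 128.8], 0.79), ([595.1, -257.2, 208.0], 0.27)]
top peg [([486.2, -279.3, 177.2], 0.84)]
scene roller_mid [([166.5, 299.8, 21.1], 0.89), ([604.5, -255.5, 130.9], 0.74)]
scene roller_done_mid [([688.0, -140.7, 129.6], 0.93), ([579.2, -149.8, 77.2], 0.58)]
scene peg [([489.2, -279.2, 173.0], 0.88)]
[ 267.81266525 -503.46503604  262.40253685] 22.5667
```

View pics/f.png

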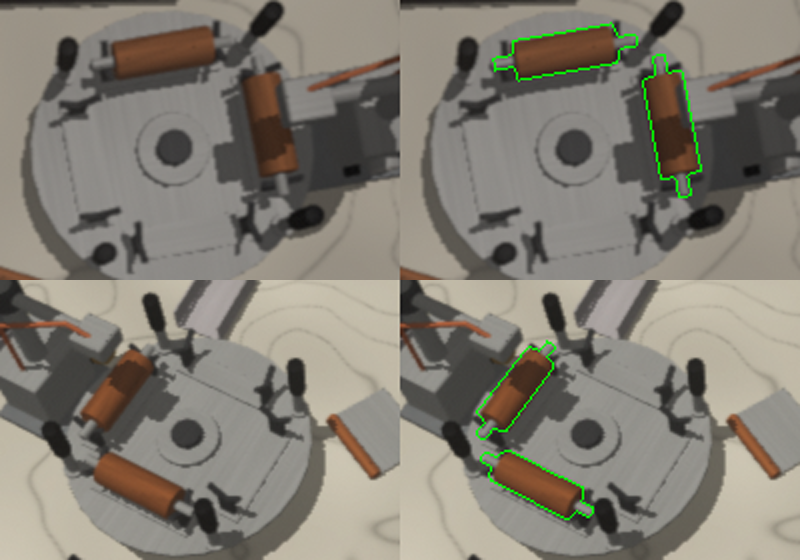

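View pics/ff_top.png

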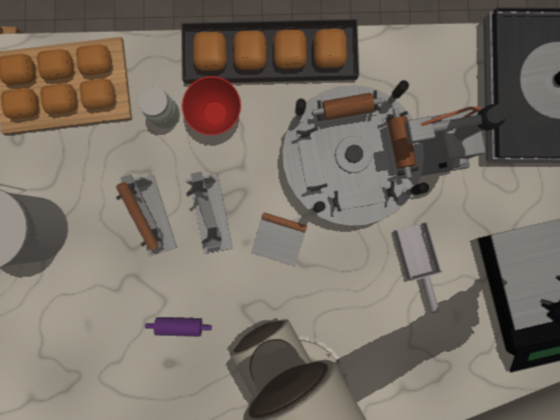

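Both rollers lie in their rests, matching the predicted outlines to about 1-2 px in the two views, and nothing else has moved. I hand in.

```bash
python3 - <<'E'
from workcell import job
print(job.hand_in())
E
```

```text
the job is handed in; nothing more can be done
None
```

The roller is in the carousel, the deck has been turned one position anticlockwise, and I handed the job in at about 22.6 s. The hand-in gives no verdict, so success rests on my own checks.

**What I did**
- **Pick-up:** I gripped the waiting roller on its slanted stand with the tool tilted 32° and lifted it at right angles to its spindle.
- **Placing:** I lowered it level into the front V-rests until the wrist force showed contact, then released it and backed off. It sat straight in both rests.
- **Indexing:** I closed the fingers loosely around the near-left peg and led it a quarter turn anticlockwise. The deck ended at about 1.57 rad, worked out from the tool position. The peg stood free between the pads with almost no force on them, and I then withdrew the arm.

**Last checks**
- **Rollers:** In the top and scene pictures both rollers lie in their rests, one under the spray head and one at the exit, with outlines matching to about 1–2 px.
- **Network estimates:** These put the loaded roller within about 6 mm of its expected place and the second within about 7 mm. That scatter is wider than their stated 4 mm, and the two cameras disagreed by about 13 mm along the second roller's spindle, more than its rests allow. I relied on the outlines instead.
- **Carousel position:** The wrist camera put the carousel about 2 mm off the fit from the fixed cameras. I corrected for that before placing the roller.
- **Bystanders:** The scoop, scraper, bowl, jar, dowel and purple roller look unmoved in the final top picture.

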